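Put the chopping board away under the spice riser

ROBOT

A 6-joint arm with a two-finger parallel gripper is mounted at the origin on a cart in front of the work surface, level with it; the furniture and walls round the work are solid. World frame = base frame: x ahead of the robot, y to its left, z up, the work surface at z = 0. Lengths are in m, angles in rad, forces in N, time in s.
With the tool pointing down it reaches from about 0.325 to 0.9 m from the base axis. Payload 6.1 kg.
Tool frame: the origin (TCP) lies between the finger pads; the fingertips stand 17 mm ahead of it and the grasp point (between the pads) lies 2 mm behind it; z points along the fingers, y is the line along which they close (so a half turn about z gives the same grasp; the last joint's range is limited). The gripper opens to 85 mm and grips with 20 to 120 N. Pads are 22 mm wide; open, the fingers measure 114 mm over their backs; the gripper's body (76 mm by 85 mm) begins 54 mm behind the grasp point. The pads swing forward as they close: fully open they stand 13 mm farther back than shut.
Start: joints at [-1.292, 0.22, 1.526, -0, 1.395, -0.126], TCP at [0.246, -0.574, 0.248] pointing down, gripper open.
Joint ranges: [-2.98, 2.98], [-0.91, 2.08], [0.09, 2.57], [-1.24, 4.39], [0.2, 2.65], [-2.68, 2.68]. Speed limits (rad/s): [2.57, 2.57, 3.01, 3.14, 3.14, 3.14].

INTERFACE

Orientations are given as [roll, pitch, yaw] about the fixed x, y, z axes, in that order (R = Rz(yaw) Ry(pitch) Rx(roll)).
In Python, from plant import env gives the robot as it stands.
- The arm moves only by the shell command python3 steer.py 'ROWS' [OPENING] [FORCE]. ROWS is a JSON list of rows, 1 to 10 of them, each of 6 numbers: dx, dy, dz in m, then a rotation vector rx, ry, rz in rad; each row is the pose to reach, as a shift and turn from the pose commanded when the command began, along the tool's axes at that moment; what a row does not reach only later rows make up. A row lasts 1/8 s, in which the tool goes at most 0.0625 m and 0.188 rad, less where a joint would pass 70% of its speed; a pose out of reach is approached as far as the arm can. OPENING is the finger opening in m, set as the command begins (- or left out keeps the last). The fingers move at their own pace and stop on an object; FORCE is the grip in N (left out, the last holds). Time passes only in rows, so rows that do not move let the fingers close. It prints the time, the measured TCP pose, the force, the opening and the grip force at its end.
- env.sense(): the state, without advancing time (a new reading comes with each control period).
- env.grab_frame(name): name is "scene" or "top"; returns the picture (480x640x3 uint8, blue, green, red); there is no depth.
- env.calibration(name): a dict with "fx", "fy", "cx", "cy" (pixels), "xyz" and "orientation" of the camera in the world. Camera axes: x right, y down, z forward; pixel columns grow to the right and rows downward; lengths in m; the calibration is good to about 2 mm. A picture is of the moment at which its call begins. calibration takes no time and is no camera call.
- env.sign_off(): hands the job in; it is judged then, once.
The state is a dict: "t": time; "joints": joint angles; "joint_velocities": joint speeds; "joint_efforts": joint torques, N m; "ee_pos": TCP position; "tcp_rot": TCP orientation; "ft_force": force on the tool from outside, world axes, zero at the start; "torque": the same for the moment, N m; "finger_gap": finger opening in m; "gripper_force": force on a finger pad.
Only numpy, scipy, OpenCV 4.12 (cv2) and the standard library are available. Lean on these libraries where they do the work, as an engineer would, in place of code of your own. Each camera call takes 0.05 s, during which the arm holds its last target. There are 200 camera calls.

TASK

Put the chopping board away. Stand the fallen pepper mill upright on top of the low spice riser, then slide the board along the worktop, long side first, in under the riser until it is fully home against the back stop, and swing the wire gate shut across the slot so that the board cannot slide out again. Do not lift the board off the worktop, and do not knock over or shift the two jars on the riser or the things round about.

Things in the scene. Friction and masses are not known exactly. Their poses are not given: they have to be found in the camera images.
- riser: Low spice riser, fixed: wooden deck on two white side walls. Origin on the worktop at the middle of the slot's mouth, under the deck's front edge; x runs into the slot (away from the robot), y left, z up. Slot 246 mm wide (walls at y = +-123 to +-141 mm; first 26 mm flared to 265 mm as a lead-in), 34 mm high, 160 mm deep from the deck's front edge to the back stop.
- deck_front (a point): Middle of the deck's front edge, 54 mm above the worktop, level with the deck's top. Deck 282 mm wide (y) and 172 mm deep (x), 20 mm thick. Here its front edge has an open finger scoop 122 mm wide (y = +-61 mm) and 28 mm deep, so that the board can be pushed in past the front edge. A steel gallery rail 34 mm high runs along the deck's rear edge (x = 160 mm).
- back_stop (a point): Middle of the front face of the slot's back stop, 160 mm in from the deck's front edge, 17 mm above the worktop.
- board: Plain wooden chopping board lying flat on the worktop in front of the riser, 150 mm (its x) by 230 mm (its y), 21 mm thick, about 0.5 kg. Origin in the middle of its underside. Fits the slot with its 230 mm side across (8 mm play each side), either way round. Fully home, its near edge is 10 mm behind the deck's front edge and its origin at riser x = 85 mm, y = 0.
- mill: Dark wooden pepper mill lying on its side on the board; 160 mm tall. Origin at the centre of its base, z axis from base to head. Base 58 mm across, body (z 0 to 115 mm) 50 to 56 mm where gripped across the middle, centre of mass near z = 70 mm; head 50 mm across with a 12 mm knob on top. About 0.18 kg. At the start its head points to the robot's left, give or take 0.4 rad.
- gate (a joint): Wire retaining gate on a vertical pin at the right end of the slot's mouth. 0 rad = shut against its stop, lying across the mouth, pointing to the riser's +y; grows as it swings open towards the robot (1.57: along the riser's -x) and on round to the right; end stop 2.7. Light friction (0.05 N m): stays where left. Flat steel wire loop 150 mm long, 6 mm thick, from 8 to 43 mm above the worktop.
- gate_hinge (a point): The gate's hinge pin, at riser x = -12 mm, y = -133 mm, 26 mm above the worktop.
- gate_end (a point): The middle of the gate's free end, 150 mm from the hinge pin and 26 mm above the worktop.
- salt: Salt shaker standing on the left half of the riser's deck, 44 mm across, 90 mm tall. Origin at the centre of its base. Leave it alone.
- spice: Spice jar standing on the left half of the riser's deck, 44 mm across, 101 mm tall. Origin at the centre of its base. Leave it alone.
- onion: Onion on the worktop to the right, 85 mm across, 87 mm tall. Leave it alone.
- tomato: Tomato on the worktop to the right, 74 mm across, 69 mm tall. Leave it alone.
- tin: Tin on the worktop to the far right, 76 mm across, 58 mm tall. Leave it alone.
- glass: Drinking glass standing on the worktop to the left, 81 mm across, 92 mm tall. Leave it alone.
- toaster: Cream four-slot toaster, fixed, close to the right of the riser: an obstacle. Its origin is in the middle of its underside; 273 mm deep (x), 342 mm wide (y), 204 mm high, with levers and dials on its front. Keep the gripper clear of it.
- coffee_machine: Steel coffee machine, fixed, at the back left: an obstacle. In its frame (x away from the robot, y left) its body spans x = -144 to 156 mm, y = 126 to 306 mm, up to 422 mm high, with an overhanging filter arm above its jug. Keep the arm clear of it.

How it is judged:
By the outcome, as a careful person would: the job done as asked, in the order asked, and still so for the second after the job is handed in, with the robot touching nothing.
It also fails if it takes over 72 s, if anything falls off the work surface, if the arm or the gripper's body presses on something with over 40 N, if the wrist force passes 120 N, or if a joint passes its speed limit or range.

## Working session

There is one attempt and no reset: what is moved stays moved. The work goes in short steps, Python scripts to look and compute and a shell command to move; the robot and the scene stay as the last step left them, time stands still between calls to the robot, and variables do not carry over. Pictures are saved under pics/ and viewed, at most 10 in all, crops included, and the job is handed in when it is done.

```bash
ls; mkdir -p pics; python3 - <<'E'
from plant import env
import cv2
for n in("scene","top"):
    cv2.imwrite(f"pics/{n}0.png",env.grab_frame(n)); print(n,env.calibration(n))
print(env.sense())
E
```

```text
pics
plant.py
steer.py
scene {'fx': 622.3413645239361, 'fy': 622.3413645239361, 'cx': 316.53466728531816, 'cy': 240.49579711050777, 'xyz': array([-0.38130949,  1.47810721,  1.13082288]), 'orientation': array([-2.11774335, -0.01541475, -2.56161336])}
top {'fx': 535.3043414260715, 'fy': 535.3043414260715, 'cx': 318.32982074893135, 'cy': 238.83386724984874, 'xyz': array([-0.37697857,  0.28004119,  1.28353172]), 'orientation': array([-2.45648279,  0.01220525, -1.86970182])}
{'t': 0.1, 'joints': array([-1.29209860e+00,  2.21163109e-01,  1.52751223e+00,  5.03967199e-05,
        1.39472734e+00, -1.26115387e-01]), 'joint_velocities': array([ 6.99694501e-04, -9.45464583e-04, -2.15519265e-03,  3.05403769e-04,
       -2.93511983e-04,  6.68452554e-05]), 'joint_efforts': array([ 1.48043880e-03, -4.98242140e+01, -3.90547693e+01, -6.34103321e-05,
        5.61869485e-03, -3.84116504e-05]), 'ee_pos': array([ 0.24600997, -0.5739717 ,  0.24729059]), 'tcp_rot': array([-3.13980324e+00, -2.76875147e-04,  4.04803997e-01]), 'ft_force': array([0.11905331, 1.3163701 , 0.42983735]), 'torque': array([ 0.02412158,  0.00505489, -0.00229606]), 'gripper_force': 0.0, 'finger_gap': 0.0854321097168476}
```
View pics/scene0.png

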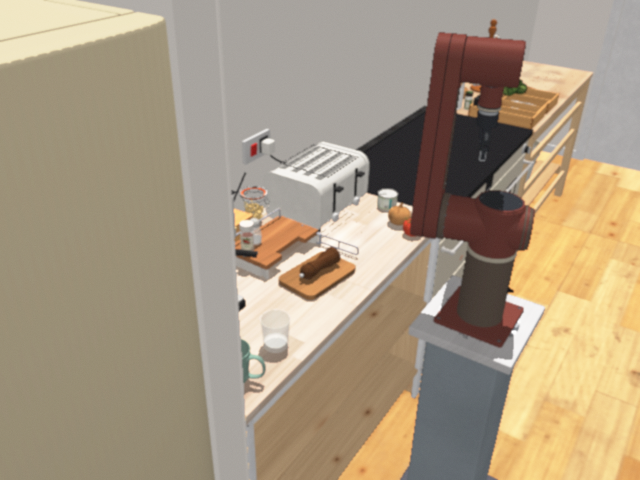

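View pics/top0.png

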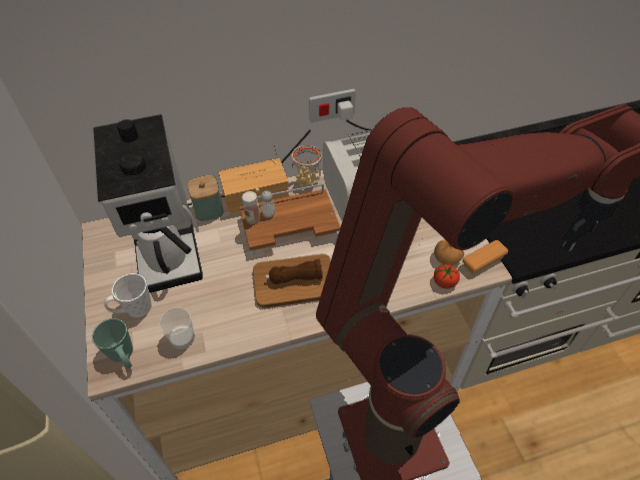

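The scene view shows the board about (318,272) with the mill lying on it, its knob at about (303,273). The riser is behind it at about (275,240), and the gate is open with its end near (357,248). The top view shows the mill at about (270–322,272), the board's corners from (252,262) to (335,300), and the arm hiding the gate. I'll zoom in on both.

```bash
python3 - <<'E'
import cv2
def crop(src,x,y,w,h,k,out):
    c=cv2.resize(cv2.imread(src)[y:y+h,x:x+w],None,fx=k,fy=k,interpolation=cv2.INTER_CUBIC)
    for i in range(0,w,10): cv2.putText(c,str(x+i),(i*k,8),0,.33,(0,0,255),1); cv2.line(c,(i*k,10),(i*k,14),(0,0,255),1)
    for i in range(10,h,10): cv2.putText(c,str(y+i),(0,i*k+4),0,.33,(0,0,255),1); cv2.line(c,(24,i*k),(28,i*k),(0,0,255),1)
    cv2.imwrite(out,c)
crop("pics/scene0.png",228,178,140,120,5,"pics/s0c.png")
crop("pics/top0.png",226,180,125,130,4,"pics/t0c.png")
E
```

View pics/s0c.png

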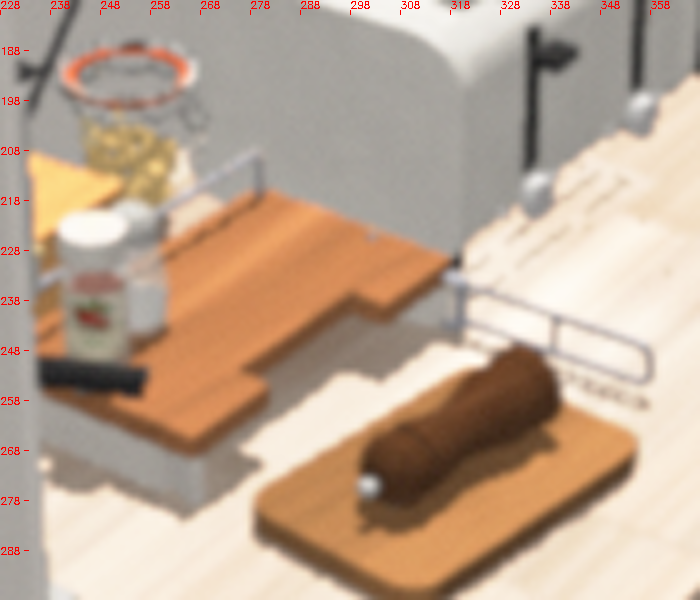

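View pics/t0c.png

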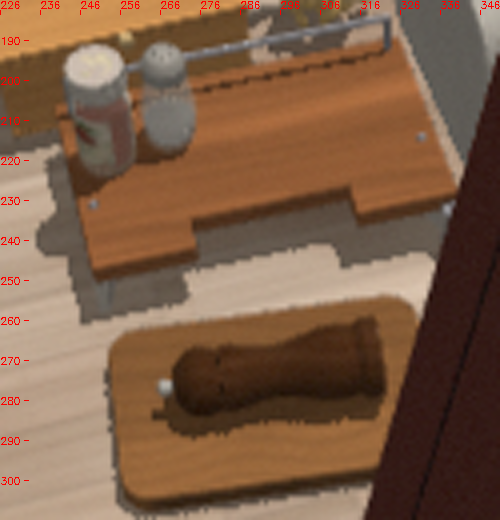

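Both crops are clear. In the scene crop, the deck's front corners are at (266,266) and (318,230), the mill knob is at (302,275), and the gate end is at (358,251). In the top crop, the deck corners are at (249,247), (340,228), (327,190) and (240,209), and the knob is at (267,277). Next I'll fit the poses.

```bash
cat > h.py <<'E'
import numpy as np
from scipy.spatial.transform import Rotation as Ro
from scipy.optimize import least_squares
from plant import env
C={n:env.calibration(n) for n in("scene","top")}
def proj(n,P):
    c=C[n];p=(np.atleast_2d(P)-c["xyz"])@Ro.from_euler("xyz",c["orientation"]).as_matrix()
    return p[:,:2]/p[:,2:]*[c["fx"],c["fy"]]+[c["cx"],c["cy"]]
def ray(n,u,z):
    c=C[n];d=Ro.from_euler("xyz",c["orientation"]).as_matrix()@[(u[0]-c["cx"])/c["fx"],(u[1]-c["cy"])/c["fy"],1]
    return c["xyz"]+d*(z-c["xyz"][2])/d[2]
def tri(us,ut,x0=(.6,.1,.05)):
    r=least_squares(lambda P:np.r_[proj("scene",P)[0]-us,proj("top",P)[0]-ut],x0);return r.x,np.abs(r.fun).max()
S=lambda x,y:np.array([228+x/5,178+y/5])
T=lambda x,y:np.array([226+x/4,180+y/4])
def pose2(q,pts,z):
    c,s=np.cos(q[2]),np.sin(q[2]);p=np.atleast_2d(pts)
    return np.c_[q[0]+c*p[:,0]-s*p[:,1],q[1]+s*p[:,0]+c*p[:,1],np.full(len(p),z)]
E
python3 - <<'E'
from h import *
print("FL,FR,RR",[tri(a,b) for a,b in((S(190,440),T(93,268)),(S(450,262),T(455,193)),(S(268,190),T(403,40)))])
obs=[("scene",S(190,440),(0,.141)),("scene",S(450,262),(0,-.141)),("scene",S(268,190),(.172,-.141)),
("top",T(93,265),(0,.141)),("top",T(455,193),(0,-.141)),("top",T(403,40),(.172,-.141)),("top",T(57,115),(.172,.141))]
f=lambda q:np.concatenate([proj(n,pose2(q,p,q[3]))[0]-u for n,u,p in obs])
r=least_squares(f,[.6,.1,0,.054],loss="soft_l1");q=r.x;print("riser",q,np.round(f(q),1))
# board: edges (image points on edge lines, signed distance via ray at z=zt)
E=[("top",T(110,370),1,.115),("top",T(117,450),1,.115),("top",T(160,499),0,-.075),("top",T(370,468),0,-.075),("top",T(150,326),0,.075),("top",T(370,298),0,.075),
("scene",S(440,573),0,-.075),("scene",S(610,458),0,-.075),("scene",S(620,425),1,-.115),("scene",S(575,400),1,-.115),("scene",S(290,475),0,.075),("scene",S(350,433),0,.075),("scene",S(290,520),1,.115),("scene",S(370,570),1,.115)]
def g(b):
    o=[]
    for n,u,ax,v in E:
        d=ray(n,u,.021)[:2]-b[:2];c,s=np.cos(b[2]),np.sin(b[2])
        o.append((c*d[0]+s*d[1] if ax==0 else -s*d[0]+c*d[1])-v)
    return np.array(o)
b=least_squares(g,[.5,.1,q[2]],loss="soft_l1",f_scale=.003).x;print("board",b,np.round(g(b)*1e3,1))
print("knob",tri(S(368,487),T(165,387)))
print("base",tri(S(530,380),T(378,358)))
print("head",tri(S(390,465),T(197,380)))
hp=pose2(q,(-.012,-.133),.026)[0];ge=ray("scene",S(652,365),.026)
d=ge-hp;print("hinge",hp,"end",ge,np.hypot(*d[:2]),"gate ang",np.arctan2(d[1],d[0])-q[2]-np.pi/2)
for n,u in(("salt",T(172,143)),("spice",T(105,168))):
    w=ray(n=="x" and "scene" or "top",u,.054)[:2]-q[:2];c,s=np.cos(q[2]),np.sin(q[2]);print(n,c*w[0]+s*w[1],-s*w[0]+c*w[1])
print("glass,onion,tomato",ray("top",(181,340),0),ray("top",(449,262),0),ray("top",(446,285),0))
print("toaster front-left scene corner",ray("scene",S(455,255),0), ray("scene",S(465,90),.19))
E
```

```text
FL,FR,RR [(array([0.62437766, 0.20051299, 0.04865264]), np.float64(0.07524890321465705)), (array([ 0.61149218, -0.07665908,  0.04863284]), np.float64(0.052187249519136)), (array([ 0.77518802, -0.08798421,  0.04927766]), np.float64(0.3973735698037899))]
riser [ 0.6174309   0.06046028 -0.05347387  0.04672095] [-0.2  0.6  0.9  0.1 -1.5 -0.4 -0.2  1.   1.3  0.6 -0.  -0.5 -0.2 -2.9]
board [ 0.49478315  0.09958196 -0.1433177 ] [-0.4  0.2 -1.1  0.4 -0.5 -1.5  5.9  8.3  3.4  0.1 -5.2 -0.4 -4.7  0.3]
knob (array([0.50711797, 0.1748351 , 0.04423082]), np.float64(0.0746379391569576))
base (array([0.48199803, 0.02509051, 0.05138248]), np.float64(0.44403608993599164))
head (array([0.50509663, 0.15209643, 0.04753222]), np.float64(0.43255025120612345))
hinge [ 0.59833942 -0.07170823  0.026     ] end [ 0.44740586 -0.07221089  0.026     ] 0.15093439420696234 gate ang -4.655584809737421
salt 0.10102588463712037 0.0612304022278918
spice 0.08886591432881577 0.11550188698875184
glass,onion,tomato [ 4.06338694e-01  4.41922925e-01 -2.22044605e-16] [ 0.42646064 -0.35861199  0.        ] [ 0.35389982 -0.31391889  0.        ]
toaster front-left scene corner [ 0.65828788 -0.15675417  0.        ] [ 0.59574298 -0.06657508  0.19      ]
```

```bash
cat >> h.py <<'E'
def down(yaw): return Ro.from_euler("xyz",[np.pi,0,yaw])
def to(pos,R):
    s=env.sense();R0=Ro.from_euler("xyz",s["tcp_rot"])
    print("ROW",np.round(np.r_[R0.inv().apply(np.array(pos)-s["ee_pos"]),(R0.inv()*R).as_rotvec()],3).tolist(),"t",round(s["t"],2))
def st():
    s=env.sense();print("J",np.round(s["joints"],2),"ee",np.round(s["ee_pos"],4),"R",np.round(s["tcp_rot"],3),"f",np.round(s["ft_force"],1),"gap",round(s["finger_gap"],4),"t",round(s["t"],2))
E
python3 -c "
from h import *
to((.494,.097,.2),down(1.406))"
```

```text
ROW [0.492, -0.519, 0.048, -0.001, -0.001, -1.001] t 0.1
```

```bash
r='[0.492,-0.519,0.048,0,0,-1]'; python3 steer.py '[[0.492,-0.519,0.048,0,0,-1],[0.492,-0.519,0.048,0,0,-1],[0.492,-0.519,0.048,0,0,-1],[0.492,-0.519,0.048,0,0,-1],[0.492,-0.519,0.048,0,0,-1],[0.492,-0.519,0.048,0,0,-1],[0.492,-0.519,0.048,0,0,-1],[0.492,-0.519,0.048,0,0,-1],[0.492,-0.519,0.048,0,0,-1],[0.492,-0.519,0.048,0,0,-1]]' 0.085 40; python3 -c "
from h import *
st();to((.494,.097,.2),down(1.406))"
```

```text
t: 1.35
ee_pos: [0.4625, 0.0125, 0.2063]
tcp_rot: [3.141, 0.0, 1.405]
ft_force: [-0.3, -1.3, 0.5]
finger_gap: 0.0852
gripper_force: 0.0
J [-0.14 -0.14  1.98 -0.    1.3   0.02] ee [0.4625 0.0125 0.2063] R [3.141 0.    1.405] f [-0.3 -1.3  0.5] gap 0.0852 t 1.35
ROW [0.089, 0.017, 0.006, 0.001, 0.0, -0.001] t 1.35
```

```bash
python3 steer.py '[[0.089,0.017,0.006,0,0,0],[0.089,0.017,0.006,0,0.18,0],[0.089,0.017,0.006,0,0.36,0],[0.089,0.017,0.006,0,0.36,0]]'; python3 -c "
from h import *
st();to((.494,.097,.044),down(1.406))"
```

```text
t: 1.85
ee_pos: [0.4929, 0.094, 0.1991]
tcp_rot: [-3.139, -0.36, 1.4]
ft_force: [-0.4, -0.1, -0.5]
finger_gap: 0.0849
gripper_force: 0.0
J [-0.2  -0.08  1.98  0.38  1.28 -0.15] ee [0.4929 0.094  0.1991] R [-3.139 -0.36   1.4  ] f [-0.4 -0.1 -0.5] gap 0.0849 t 1.85
ROW [-0.052, 0.001, 0.146, -0.002, -0.36, -0.005] t 1.85
```

```bash
python3 steer.py '[[0,0,0,0,-0.18,0],[0,0,0,0,-0.36,0],[-0.017,0,0.05,0,-0.36,0],[-0.034,0,0.1,0,-0.36,0],[-0.048,0.001,0.134,0,-0.36,0],[-0.052,0.001,0.144,0,-0.36,0],[-0.052,0.001,0.144,0,-0.36,0]]'; python3 -c "
from h import *
st()"; python3 steer.py '[[0,0,0,0,0,0],[0,0,0,0,0,0],[0,0,0,0,0,0],[0,0,0,0,0,0]]' 0 50;  python3 - <<'E'
from h import *
import cv2
st()
a=env.grab_frame("scene")[178:298,228:368];cv2.imwrite("pics/s1.png",cv2.resize(a,None,fx=5,fy=5,interpolation=2))
E
```

```text
t: 2.72
ee_pos: [0.4952, 0.0974, 0.0476]
tcp_rot: [-3.142, 0.001, 1.405]
ft_force: [-0.6, 0.6, 0.5]
finger_gap: 0.0851
gripper_force: 0.0
J [ 0.04  0.18  1.98 -0.    0.97  0.2 ] ee [0.4952 0.0974 0.0476] R [-3.142e+00  1.000e-03  1.405e+00] f [-0.6  0.6  0.5] gap 0.0851 t 2.73
t: 3.22
ee_pos: [0.4971, 0.0972, 0.0494]
tcp_rot: [3.137, -0.001, 1.404]
ft_force: [0.7, 0.2, 6.4]
finger_gap: 0.0497
gripper_force: 51.2
J [ 0.04  0.18  1.98 -0.    0.97  0.2 ] ee [0.4971 0.0972 0.0494] R [ 3.137e+00 -1.000e-03  1.404e+00] f [0.7 0.2 6.4] gap 0.0497 t 3.23
```

View pics/s1.png

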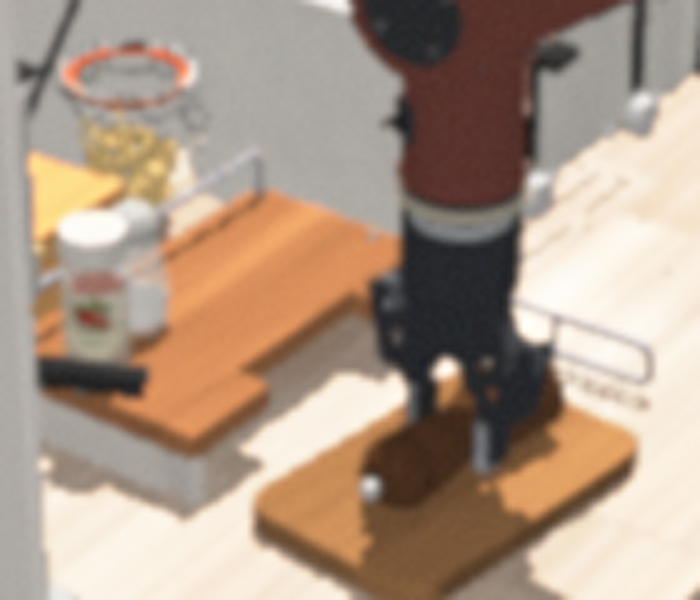

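The gripper has the mill across its waist (gap 49.7 mm), with the board undisturbed. Next I lift and tilt it.

```bash
python3 steer.py '[[0,0,-0.02,0,0,0],[0,0,-0.07,0,0,0],[0,0,-0.13,0,0.18,0],[0,0,-0.19,0,0.36,0],[0,0,-0.25,0,0.54,0],[0,0,-0.25,0,0.72,0],[0,0,-0.25,0,0.9,0],[0,0,-0.25,0,1.08,0],[0,0,-0.25,0,1.26,0],[0,0,-0.25,0,1.26,0]]';python3 - <<'E'
from h import *
st()
def fw(phi,a=0):
    f=np.array([np.cos(phi)*np.cos(a),np.sin(phi)*np.cos(a),-np.sin(a)]);y=np.array([np.sin(phi),-np.cos(phi),0]);return Ro.from_matrix(np.c_[np.cross(y,f),y,f])
for phi in(1.4,1,.7,.4,0): print(phi);to((.5,0.03,.3),fw(phi))
E
```

```text
t: 4.53
ee_pos: [0.494, 0.0968, 0.2944]
tcp_rot: [-3.117, -1.261, 1.379]
ft_force: [-1.3, 0.2, -2.9]
finger_gap: 0.0501
gripper_force: 52.7
J [-0.59  0.1   2.02  1.08  1.75 -0.65] ee [0.494  0.0968 0.2944] R [-3.117 -1.261  1.379] f [-1.3  0.2 -2.9] gap 0.0501 t 4.53
1.4
ROW [-0.014, 0.017, -0.063, -0.004, 0.31, -0.007] t 4.53
1
ROW [-0.014, 0.017, -0.063, -0.401, 0.307, 0.055] t 4.53
0.7
ROW [-0.014, 0.017, -0.063, -0.698, 0.3, 0.102] t 4.53
0.4
ROW [-0.014, 0.017, -0.063, -0.996, 0.287, 0.149] t 4.53
0
ROW [-0.014, 0.017, -0.063, -1.392, 0.263, 0.211] t 4.53
```

```bash
python3 steer.py '[[-0.014,0.017,-0.063,-0.17,0.2,0],[-0.014,0.017,-0.063,-0.4,0.307,0.055],[-0.014,0.017,-0.063,-0.7,0.3,0.1],[-0.014,0.017,-0.063,-1,0.287,0.15],[-0.014,0.017,-0.063,-1.392,0.263,0.211],[-0.014,0.017,-0.063,-1.392,0.263,0.211],[-0.014,0.017,-0.063,-1.392,0.263,0.211],[-0.014,0.017,-0.063,-1.392,0.263,0.211],[-0.014,0.017,-0.063,-1.392,0.263,0.211],[-0.014,0.017,-0.063,-1.392,0.263,0.211]]';python3 - <<'E'
from h import *
import cv2
st()
R=Ro.from_euler("xyz",env.sense()["tcp_rot"]);print(R.as_matrix().round(3))
a=[env.grab_frame(n) for n in("scene","top")]
cv2.imwrite("pics/b1.png",np.hstack([cv2.resize(a[0][120:320,220:420],(400,400),interpolation=2),cv2.resize(a[1][120:320,210:410],(400,400),interpolation=2)]))
E
```

```text
t: 5.78
ee_pos: [0.5884, 0.0413, 0.3055]
tcp_rot: [0.072, -1.558, 3.065]
ft_force: [0.8, -1.2, -0.5]
finger_gap: 0.0496
gripper_force: 54.1
J [-0.13 -0.26  2.57  2.95  0.76 -1.43] ee [0.5884 0.0413 0.3055] R [ 0.072 -1.558  3.065] f [ 0.8 -1.2 -0.5] gap 0.0496 t 5.78
[[-0.013 -0.005  1.   ]
 [ 0.001 -1.    -0.005]
 [ 1.     0.001  0.013]]
```

View pics/b1.png

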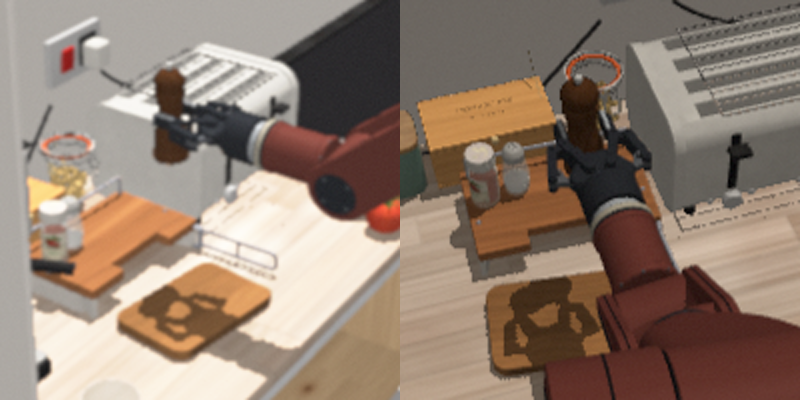

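The mill is upright in the gripper, over the front of the deck (left half about (170,115), right half about (590,105)). The jars and the board have not moved. Next I move over the right half of the deck.

```bash
python3 -c "
from h import *
exec(open('/dev/stdin').read())" <<'E'
def fw(phi):
    f=np.array([np.cos(phi),np.sin(phi),0]);y=np.array([np.sin(phi),-np.cos(phi),0]);return Ro.from_matrix(np.c_[np.cross(y,f),y,f])
to((.71,-.010,.20),fw(-.03))
E
python3 steer.py '[[0,0.01,0.03,0,0,0],[-0.02,0.03,0.06,0,0,0],[-0.04,0.04,0.08,0,0,0],[-0.04,0.04,0.08,0,0,0]]'; python3 -c "
from h import *
st()"
```

```text
ROW [-0.106, 0.054, 0.121, -0.03, -0.012, 0.0] t 5.88
t: 6.38
ee_pos: [0.6689, -0.0022, 0.2625]
tcp_rot: [0.129, -1.562, 3.008]
ft_force: [-0.3, -0.1, -1.4]
finger_gap: 0.0497
gripper_force: 54.1
J [-0.23  0.1   2.36  2.86  0.92 -1.4 ] ee [ 0.6689 -0.0022  0.2625] R [ 0.129 -1.562  3.008] f [-0.3 -0.1 -1.4] gap 0.0497 t 6.38
```

```bash
python3 steer.py '[[-0.03,0.004,0.02,0,-0.008,0],[-0.065,0.008,0.041,0,-0.008,0],[-0.1,0.008,0.041,0,-0.008,0],[-0.117,0.008,0.041,0,-0.008,0],[-0.117,0.008,0.041,0,-0.008,0],[-0.117,0.008,0.041,0,-0.008,0]]'; python3 -c "
from h import *
st()
import cv2
a=[env.grab_frame(n) for n in('scene','top')]
cv2.imwrite('pics/b2.png',np.hstack([cv2.resize(a[0][160:280,225:345],(480,480),interpolation=2),cv2.resize(a[1][160:280,240:320],(320,480),interpolation=2)]))"
```

```text
t: 7.12
ee_pos: [0.7107, -0.0096, 0.1495]
tcp_rot: [0.325, -1.565, 2.811]
ft_force: [0.2, -0.2, -1.2]
finger_gap: 0.0499
gripper_force: 54.1
J [-0.22  0.52  2.19  2.91  1.16 -1.48] ee [ 0.7107 -0.0096  0.1495] R [ 0.325 -1.565  2.811] f [ 0.2 -0.2 -1.2] gap 0.0499 t 7.12
```

View pics/b2.png

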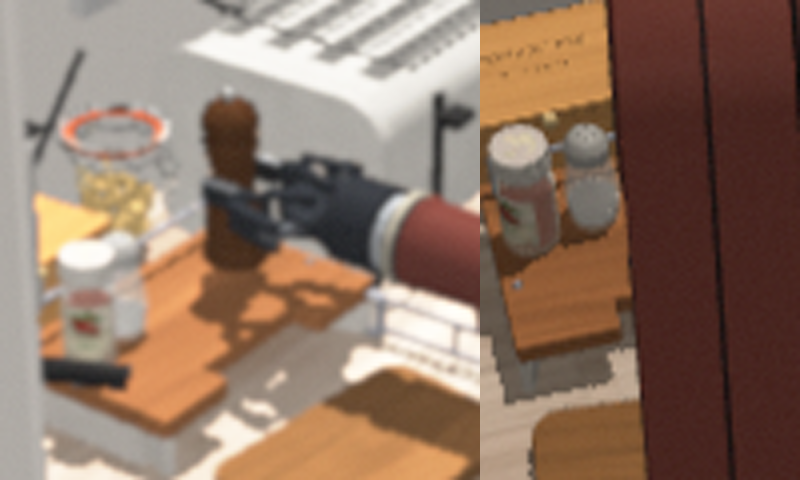

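The mill hangs vertical just above the deck, with its base at about (232,262) in the left view and well clear of the jars. I'll lower it slowly while watching the force.

```bash
python3 steer.py '[[-0.006,0,0,0,0,0],[-0.012,0,0,0,0,0],[-0.015,0,0,0,0,0],[-0.017,0,0,0,0,0],[-0.017,0,0,0,0,0]]'|grep -E "ee|force"; python3 steer.py '[[-0.001,0,0,0,0,0],[-0.002,0,0,0,0,0],[-0.002,0,0,0,0,0]]'|grep -E "ee|force"
```

```text
ee_pos: [0.7101, -0.0099, 0.1296]
ft_force: [-0.3, -0.9, -2.9]
gripper_force: 54.1
ee_pos: [0.7106, -0.01, 0.1293]
ft_force: [-1.6, 0.8, 4.7]
gripper_force: 54.4
```

```bash
python3 steer.py '[[-0.001,0,0,0,0,0],[-0.001,0,0,0,0,0]]'|grep -E "ee|force"; python3 steer.py '[[0,0,0,0,0,0],[0,0,0,0,0,0],[0,0,0,0,0,0],[0,0,0,0,0,0],[0,0,0,0,0,0]]' 0.075 ; python3 steer.py '[[0,0,-0.015,0,0,0],[0,0,-0.04,0,0,0],[0,0,-0.08,0,0,0],[0,0,-0.11,0,0,0],[0,0,-0.11,0,0,0]]'; python3 -c "
from h import *
st()
import cv2
a=[env.grab_frame(n) for n in('scene','top')]
cv2.imwrite('pics/b3.png',np.hstack([cv2.resize(a[0][160:280,225:345],(480,480),interpolation=2),cv2.resize(a[1][160:280,240:320],(320,480),interpolation=2)]))"
```

```text
ee_pos: [0.7109, -0.01, 0.1293]
ft_force: [-3.3, 0.8, 7.4]
gripper_force: 54.6
t: 9.1
ee_pos: [0.7101, -0.0099, 0.1268]
tcp_rot: [0.65, -1.568, 2.485]
ft_force: [-0.1, -1.3, -0.8]
finger_gap: 0.0754
gripper_force: 0.0
t: 9.72
ee_pos: [0.5973, -0.0088, 0.1252]
tcp_rot: [2.844, -1.569, 0.29]
ft_force: [0.4, 0.0, 0.0]
finger_gap: 0.0747
gripper_force: 0.0
J [-0.31  0.5   2.41  2.83  1.36 -1.5 ] ee [ 0.5973 -0.0088  0.1252] R [ 2.844 -1.569  0.29 ] f [0.4 0.  0. ] gap 0.0747 t 9.72
```

View pics/b3.png

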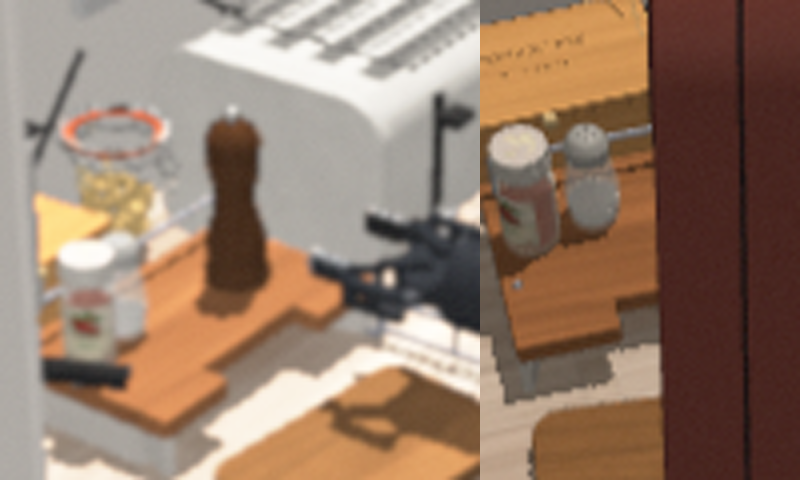

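The mill stands upright on the deck, released (about (235,205)), with the gripper clear at right. Now I bring the tool back through the left-pointing pose to face down.

```bash
python3 steer.py '[[0.05,0,0,0,0,0],[0.1,0,0,0,0,0],[0.16,0,0,0,0,0],[0.18,0,0,0.18,0,0],[0.18,0,0,0.36,0,0],[0.18,-0.02,-0.02,0.54,0,0],[0.18,-0.05,-0.05,0.72,0,0],[0.18,-0.08,-0.08,0.9,0,0],[0.18,-0.1,-0.1,1.08,0,0],[0.18,-0.12,-0.12,1.26,0,0]]';python3 -c "
from h import *
st();to((.505,.26,.2),down(1.521))"
```

```text
t: 11.08
ee_pos: [0.4804, 0.1114, 0.3068]
tcp_rot: [1.815, -1.566, 2.51]
ft_force: [1.3, 0.1, 0.6]
finger_gap: 0.0751
gripper_force: 0.0
J [-0.66  0.08  2.25  1.38  1.77 -0.78] ee [0.4804 0.1114 0.3068] R [ 1.815 -1.566  2.51 ] f [1.3 0.1 0.6] gap 0.0751 t 11.07
ROW [-0.106, -0.034, 0.147, 0.269, -1.552, -0.262] t 11.07
```

```bash
python3 steer.py '[[-0.106,-0.034,0.147,0.269,-1.552,-0.262],[-0.106,-0.034,0.147,0.269,-1.552,-0.262],[-0.106,-0.034,0.147,0.269,-1.552,-0.262],[-0.106,-0.034,0.147,0.269,-1.552,-0.262],[-0.106,-0.034,0.147,0.269,-1.552,-0.262],[-0.106,-0.034,0.147,0.269,-1.552,-0.262],[-0.106,-0.034,0.147,0.269,-1.552,-0.262],[-0.106,-0.034,0.147,0.269,-1.552,-0.262],[-0.106,-0.034,0.147,0.269,-1.552,-0.262],[-0.106,-0.034,0.147,0.269,-1.552,-0.262]]' 0.06;python3 -c "
from h import *
st();to((.505,.26,.023),down(1.521))"
```

```text
t: 12.32
ee_pos: [0.5061, 0.2626, 0.2005]
tcp_rot: [-3.141, -0.003, 1.519]
ft_force: [0.2, 0.6, -0.9]
finger_gap: 0.0603
gripper_force: 0.0
J [0.34 0.13 1.72 0.   1.29 0.39] ee [0.5061 0.2626 0.2005] R [-3.141e+00 -3.000e-03  1.519e+00] f [ 0.2  0.6 -0.9] gap 0.0603 t 12.32
ROW [-0.003, -0.001, 0.177, -0.0, -0.003, -0.002] t 12.32
```

```bash
python3 steer.py '[[0,0,0.05,0,0,0],[0,0,0.1,0,0,0],[0,0,0.15,0,0,0],[0,0,0.17,0,0,0],[0,0,0.177,0,0,0],[0,0,0.177,0,0,0]]';python3 steer.py '[[-0.01,0,0,0,0,0],[-0.02,0,0,0,0,0],[-0.027,0,0,0,0,0],[-0.034,0,0,0,0,0],[-0.041,0,0,0,0,0],[-0.048,0,0,0,0,0],[-0.055,0,0,0,0,0],[-0.062,0,0,0,0,0],[-0.067,0,0,0,0,0],[-0.067,0,0,0,0,0]]';python3 -c "
from h import *
st()
import cv2
a=[env.grab_frame(n) for n in('scene','top')]
cv2.imwrite('pics/b4.png',np.hstack([cv2.resize(a[0][200:320,240:365],(500,480),interpolation=2),cv2.resize(a[1][200:320,245:320],(300,480),interpolation=2)]))"
```

```text
t: 13.08
ee_pos: [0.5067, 0.261, 0.0243]
tcp_rot: [3.141, -0.003, 1.516]
ft_force: [-0.5, -0.7, 1.2]
finger_gap: 0.0602
gripper_force: 0.0
t: 14.32
ee_pos: [0.5017, 0.193, 0.0226]
tcp_rot: [-3.14, -0.0, 1.516]
ft_force: [-0.3, 0.2, 0.2]
finger_gap: 0.0601
gripper_force: 0.0
J [0.22 0.3  1.9  0.   0.94 0.27] ee [0.5017 0.193  0.0226] R [-3.14  -0.     1.516] f [-0.3  0.2  0.2] gap 0.0601 t 14.32
```

View pics/b4.png

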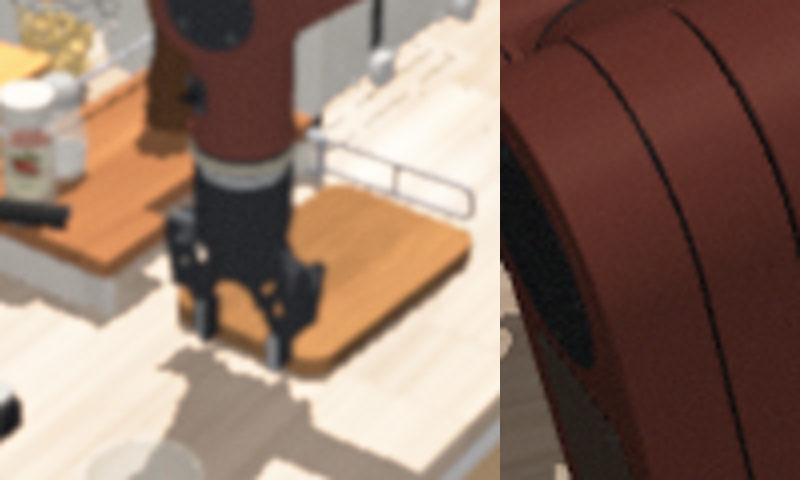

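The board has been squared up by the two fingers. In the left view its near edge runs from about (325,360) to (468,245), it is still clear of the gate, and the jars and mill stand. I'll check the edge numerically.

```bash
python3 - <<'E'
from h import *
B=lambda x,y:(240+x/4,200+y/4)
c,s=np.cos(-.05),np.sin(-.05)
def rf(P):
    d=P[:2]-[.618,.0615];return (c*d[0]+s*d[1],-s*d[0]+c*d[1])
for p in((350,340),(455,258),(466,228),(420,205),(330,185)): print(p,np.round(ray("scene",B(*p),.021),4),np.round(rf(ray("scene",B(*p),.021)),4))
to((.505,.25,.12),down(-.05)); 
print(pose2((.618,.0615,-.05),[(-.24,0),(-.22,0),(-.002,0)],0))
E
```

```text
(350, 340) [0.4316 0.1446 0.021 ] [-0.1903  0.0737]
(455, 258) [4.227e-01 2.000e-04 2.100e-02] [-0.192  -0.0709]
(466, 228) [ 0.4378 -0.0435  0.021 ] [-0.1747 -0.1139]
(420, 205) [ 0.4873 -0.0524  0.021 ] [-0.1249 -0.1203]
(330, 185) [ 0.5662 -0.0362  0.021 ] [-0.0468 -0.1002]
ROW [0.057, 0.0, -0.097, -0.002, 0.001, 1.566] t 14.43
[[0.37829994 0.073495   0.        ]
 [0.39827494 0.07249542 0.        ]
 [0.6160025  0.06159996 0.        ]]
```

```bash
python3 steer.py '[[0.02,0,-0.01,0,0,0],[0.02,0,-0.06,0,0,0],[-0.02,-0.03,-0.1,0,0,0.18],[-0.06,-0.06,-0.1,0,0,0.36],[-0.1,-0.09,-0.1,0,0,0.54],[-0.126,-0.104,-0.1,0,0,1.566],[-0.126,-0.104,-0.1,0,0,1.566],[-0.126,-0.104,-0.1,0,0,1.566],[-0.126,-0.104,-0.1,0,0,1.566],[-0.126,-0.104,-0.1,0,0,1.566]]';python3 -c "
from h import *
st();to((.389,.073,.022),down(-.05))"
```

```text
t: 15.68
ee_pos: [0.3918, 0.0744, 0.1238]
tcp_rot: [-3.14, -0.0, 0.033]
ft_force: [-0.5, -0.5, -0.6]
finger_gap: 0.06
gripper_force: 0.0
J [-0.01 -0.21  2.21  0.    1.15  1.52] ee [0.3918 0.0744 0.1238] R [-3.14  -0.     0.033] f [-0.5 -0.5 -0.6] gap 0.06 t 15.68
ROW [-0.003, 0.001, 0.102, -0.002, -0.0, 0.083] t 15.68
```

```bash
python3 steer.py '[[-0.003,0.001,0.04,0,0,0.083],[-0.003,0.001,0.08,0,0,0.083],[-0.003,0.001,0.102,0,0,0.083],[-0.003,0.001,0.102,0,0,0.083]]';python3 steer.py '[[0.01,0,0,0,0,0],[0.02,0,0,0,0,0],[0.03,0,0,0,0,0],[0.045,0,0,0,0,0],[0.06,0,0,0,0,0],[0.075,0,0,0,0,0],[0.09,0,0,0,0,0],[0.105,0,0,0,0,0],[0.12,0,0,0,0,0],[0.12,0,0,0,0,0]]';python3 -c "
from h import *
st();to((.616,.0616,.022),down(-.05))"
```

```text
t: 16.18
ee_pos: [0.3869, 0.0734, 0.0199]
tcp_rot: [-3.14, 0.005, -0.043]
ft_force: [-0.7, -0.2, 0.6]
finger_gap: 0.0604
gripper_force: 0.0
t: 17.42
ee_pos: [0.5103, 0.0671, 0.0211]
tcp_rot: [-3.14, -0.002, -0.044]
ft_force: [-0.3, -0.0, 0.5]
finger_gap: 0.0599
gripper_force: 0.0
J [-0.02  0.25  1.97  0.    0.92  1.59] ee [0.5103 0.0671 0.0211] R [-3.14e+00 -2.00e-03 -4.40e-02] f [-0.3 -0.   0.5] gap 0.0599 t 17.43
ROW [0.106, 0.001, -0.001, -0.002, -0.002, 0.006] t 17.43
```

```bash
python3 steer.py '[[0.01,0,0,0,0,0],[0.02,0,0,0,0,0],[0.03,0,0,0,0,0],[0.045,0,0,0,0,0],[0.06,0,0,0,0,0],[0.075,0,0,0,0,0],[0.085,0,0,0,0,0],[0.092,0,0,0,0,0],[0.092,0,0,0,0,0]]'|grep -E "ee|ft";python3 steer.py '[[0.002,0,0,0,0,0],[0.004,0,0,0,0,0],[0.006,0,0,0,0,0],[0.008,0,0,0,0,0],[0.01,0,0,0,0,0]]'|grep -E "ee|ft|rot"
```

```text
ee_pos: [0.601, 0.0632, 0.0209]
ft_force: [0.3, -0.4, 0.1]
ee_pos: [0.6099, 0.0628, 0.0205]
tcp_rot: [-3.14, 0.001, -0.044]
ft_force: [-3.4, 0.7, 1.6]
```

```bash
python3 steer.py '[[0.002,0,0,0,0,0],[0.004,0,0,0,0,0],[0.004,0,0,0,0,0]]'|grep -E "ee|ft";python3 steer.py '[[0.002,0,0,0,0,0],[0.004,0,0,0,0,0],[0.004,0,0,0,0,0]]'|grep -E "ee|ft|rot"
```

```text
ee_pos: [0.6144, 0.0626, 0.0205]
ft_force: [-1.4, 0.3, 0.6]
ee_pos: [0.6182, 0.0624, 0.0205]
tcp_rot: [-3.14, 0.001, -0.044]
ft_force: [-2.2, 0.7, 0.8]
```

```bash
python3 steer.py '[[0.002,0,0,0,0,0],[0.003,0,0,0,0,0],[0.003,0,0,0,0,0]]'|grep -E "ee|ft";python3 steer.py '[[0.002,0,0,0,0,0],[0.003,0,0,0,0,0],[0.003,0,0,0,0,0]]'|grep -E "ee|ft|rot"
```

```text
ee_pos: [0.6185, 0.0624, 0.0201]
ft_force: [-10.9, -0.1, 7.6]
ee_pos: [0.6189, 0.0624, 0.0196]
tcp_rot: [-3.141, 0.013, -0.043]
ft_force: [-21.2, -0.9, 13.8]
```

The board is home: contact against the stop at about 11 mm past the front edge, with 21 N on both fingers. Next comes the gate geometry.

```bash
python3 steer.py '[[-0.015,0,0,0,0,0],[-0.03,0,0,0,0,0],[-0.05,0,-0.04,0,0,0],[-0.06,0,-0.09,0,0,0],[-0.06,0,-0.12,0,0,0]]' 0; python3 - <<'E'
from h import *
st()
print("lever",ray("top",(377.5,218),.04),ray("top",(377.5,218),.09), tri((228+540/5,178+190/5),(377.5,218)))
Q=(.618,.0615,-.05)
print("start",pose2(Q,(-.13,-.18),0)[0])
to((*pose2(Q,(-.13,-.18),0)[0][:2],.14),down(-.05))
for th in(1.6,1.35,1.1,.85,.6,.4,.2,.1,0):
    d=np.array([-np.sin(th),np.cos(th)]);n=np.array([-np.cos(th),-np.sin(th)])
    print(th,np.round(np.array([-.012,-.133])+.12*d+.016*n-[-.13,-.18],3))
E
```

```text
t: 21.3
ee_pos: [0.5655, 0.0647, 0.1438]
tcp_rot: [-3.14, -0.004, -0.044]
ft_force: [0.4, 0.6, 0.5]
finger_gap: 0.0
gripper_force: 0.0
J [-0.03  0.18  1.77  0.    1.18  1.59] ee [0.5655 0.0647 0.1438] R [-3.14  -0.004 -0.044] f [0.4 0.6 0.5] gap 0.0 t 21.3
lever [ 0.62254354 -0.20359733  0.04      ] [ 0.58235469 -0.18415117  0.09      ] (array([ 0.61566909, -0.20051571,  0.04771281]), np.float64(0.162952260323749))
start [ 0.47916622 -0.11177775  0.        ]
ROW [-0.078, 0.18, 0.003, -0.002, -0.004, 0.006] t 21.3
1.6 [-0.001  0.028]
1.35 [-0.003  0.058]
1.1 [0.004 0.087]
0.85 [0.017 0.114]
0.6 [0.037 0.137]
0.4 [0.057 0.151]
0.2 [0.078 0.161]
0.1 [0.09  0.165]
0 [0.102 0.167]
```

```bash
python3 steer.py '[[-0.03,0.05,0,0,0,0],[-0.06,0.1,0,0,0,0],[-0.078,0.15,0,0,0,0],[-0.078,0.18,0,0,0,0],[-0.078,0.18,0.05,0,0,0],[-0.078,0.18,0.1,0,0,0],[-0.078,0.18,0.114,0,0,0],[-0.078,0.18,0.114,0,0,0]]'; python3 steer.py '[[0,-0.014,0,0,0,0],[0,-0.028,0,0,0,0],[-0.002,-0.043,0,0,0,0],[-0.003,-0.058,0,0,0,0],[0,-0.072,0,0,0,0],[0.004,-0.087,0,0,0,0],[0.01,-0.1,0,0,0,0],[0.017,-0.114,0,0,0,0],[0.026,-0.126,0,0,0,0],[0.037,-0.137,0,0,0,0]]';python3 -c "
from h import *
st()"
```

```text
t: 22.3
ee_pos: [0.4782, -0.1115, 0.0264]
tcp_rot: [-3.14, 0.002, -0.044]
ft_force: [-0.8, -0.6, 0.7]
finger_gap: -0.0002
gripper_force: 0.0
t: 23.55
ee_pos: [0.5218, 0.0245, 0.0265]
tcp_rot: [-3.14, 0.001, -0.044]
ft_force: [-0.5, -0.4, -0.2]
finger_gap: 0.0
gripper_force: 0.3
J [-0.11  0.26  1.94  0.    0.94  1.51] ee [0.5218 0.0245 0.0265] R [-3.14e+00  1.00e-03 -4.40e-02] f [-0.5 -0.4 -0.2] gap 0.0 t 23.55
```

```bash
python3 steer.py '[[0.01,-0.007,0,0,0,0],[0.02,-0.014,0,0,0,0],[0.03,-0.019,0,0,0,0],[0.041,-0.024,0,0,0,0],[0.048,-0.026,0,0,0,0],[0.053,-0.028,0,0,0,0],[0.056,-0.029,0,0,0,0],[0.056,-0.029,0,0,0,0]]'|grep -E "ee|ft"; python3 steer.py '[[0.002,0,0,0,0,0],[0.004,0,0,0,0,0],[0.004,0,0,0,0,0]]'|grep -E "ee|ft";  python3 steer.py '[[0.002,0,0,0,0,0],[0.004,0,0,0,0,0],[0.004,0,0,0,0,0]]'|grep -E "ee|ft"
```

```text
ee_pos: [0.5784, 0.0502, 0.0266]
ft_force: [-0.1, -0.6, 0.6]
ee_pos: [0.5825, 0.05, 0.0266]
ft_force: [-0.0, -1.0, -0.6]
ee_pos: [0.5866, 0.0498, 0.0266]
ft_force: [-0.7, -0.4, -0.2]
```

```bash
python3 steer.py '[[0.002,0,0,0,0,0],[0.004,0,0,0,0,0],[0.004,0,0,0,0,0]]'|grep -E "ee|ft"; python3 steer.py '[[0.002,0,0,0,0,0],[0.003,0,0,0,0,0],[0.003,0,0,0,0,0]]'|grep -E "ee|ft";  python3 steer.py '[[0.001,0,0,0,0,0],[0.002,0,0,0,0,0],[0.002,0,0,0,0,0]]'|grep -E "ee|ft"
```

```text
ee_pos: [0.5906, 0.0496, 0.0266]
ft_force: [-0.4, 0.0, 0.3]
ee_pos: [0.5931, 0.0495, 0.0264]
ft_force: [-1.1, 0.3, 0.3]
ee_pos: [0.5935, 0.0496, 0.0263]
ft_force: [-7.6, -0.3, 5.6]
```

```bash
python3 steer.py '[[0.001,0,0,0,0,0],[0.001,0,0,0,0,0]]'|grep -E "ee|ft"; python3 steer.py '[[-0.02,0,0,0,0,0],[-0.05,0,-0.02,0,0,0],[-0.08,0.04,-0.08,0,0,0],[-0.1,0.1,-0.13,0,0,0],[-0.12,0.16,-0.18,0,0,0],[-0.13,0.22,-0.2,0,0,0],[-0.14,0.28,-0.2,0,0,0],[-0.14,0.32,-0.2,0,0,0],[-0.14,0.32,-0.2,0,0,0]]'; python3 -c "
from h import *
st()
import cv2
a=[env.grab_frame(n) for n in('scene','top')]
cv2.imwrite('pics/b5.png',np.hstack([cv2.resize(a[0][165:285,230:330],(500,600),interpolation=2),cv2.resize(a[1][160:320,240:320],(300,600),interpolation=2)]))"
```

```text
ee_pos: [0.5936, 0.0496, 0.0261]
ft_force: [-12.1, 0.6, 7.6]
t: 27.8
ee_pos: [0.4422, -0.2682, 0.2275]
tcp_rot: [3.14, -0.001, -0.048]
ft_force: [-0.3, 0.4, -0.3]
finger_gap: 0.0001
gripper_force: 0.0
J [-0.7  -0.02  1.83 -0.    1.33  0.92] ee [ 0.4422 -0.2682  0.2275] R [ 3.14e+00 -1.00e-03 -4.80e-02] f [-0.3  0.4 -0.3] gap 0.0001 t 27.8
```

View pics/b5.png

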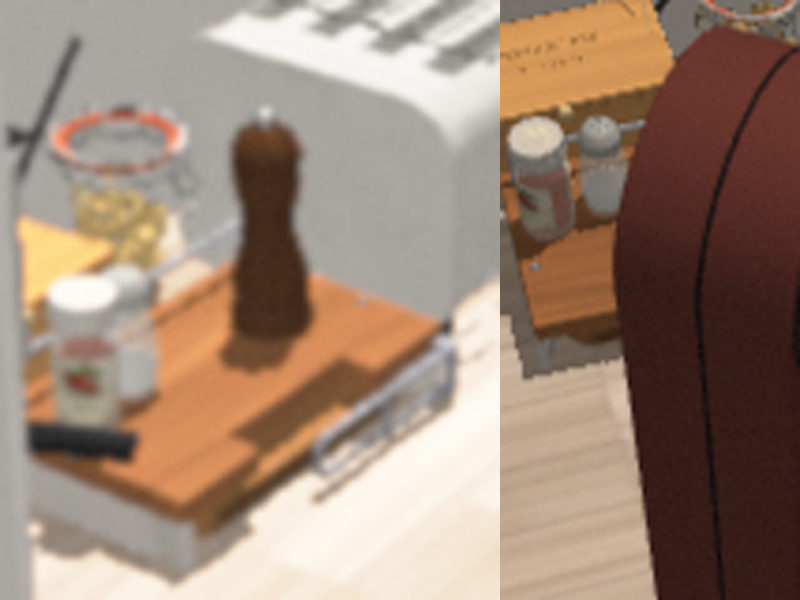

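The final view shows the mill upright on the deck (base about (272,325)), the board in the slot, and the gate shut across the mouth from (450,370) to (318,455). The jars are where they were and the robot is clear, so I'll hand in.

```bash
python3 -c "
from plant import env
print(env.sign_off())"
```

```text
the job is handed in; nothing more can be done
None
```

The job is handed in at about 28 s: the mill stands upright on the riser, the board is home against the back stop, the gate is shut, and both jars look unmoved; the hand-in gave no verdict.

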